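# Swap loupe and lead weight through the instrument drawer

### The job

The swollen photo album has been inspected and must now be pressed: pull the wide drawer (the one with the bow handle) all the way open and put the loupe that stands on the album away in it, upright on the drawer's floor. Then take the lead weight out of the drawer, lay it flat on the middle of the album, let go, and push the drawer fully shut. Set both down gently without dropping them or toppling the loupe, leave the album where it lies, keep the narrow drawer shut and do not disturb the other things on the table and cases.

Things in the scene. Friction and masses are not known exactly. Their poses are not given: they have to be found in the camera images.
- wide_case: Wide case: low grey painted steel case, 190 deep x 270 wide x 78 mm high, fixed to the table, with one drawer that has a steel bow handle. Origin: centre of its underside, x into the case (away from the robot), z up. The narrow case stands beside it; which is left or right changes.
- narrow_case: Narrow case: the same make, 190 deep x 160 wide x 78 mm high, fixed, with a drawer that has a round knob. Origin: centre of its underside. Not needed; leave its drawer shut.
- wide_case_pull (a point): Middle of the wide drawer's handle: a round horizontal bar 9 mm thick, straight for 90 mm, parallel to the drawer front and 45 mm out from it (40 mm gap behind the bar, open above and below), axis 58 mm above the table, 20 mm below the case's top. x points straight into the case (the drawer opens along -x), y along the bar, z up.
- wide_case_floor (a point): Centre of the wide drawer's inner floor, 12 mm above the table; moves with it. x to the drawer's back, y to its left seen from the robot. Inside 170 long (x) x 246 mm wide (y); side and back walls 3 mm thick, 38 mm high above the floor; front panel 6 mm thick, 60 mm high. The handle bar lies at x = -136 mm. Fully open, its front 130 mm stand uncovered before the case.
- wide_case_drawer (a joint): Opening of the wide drawer: 0 m shut (its front 3 mm proud of the case), 0.130 m fully open against a stop; about 1.5 N of friction, it stays where it is left. May stand up to 12 mm ajar at the start.
- weight_mid (a point): Centre of the lead weight: a bar in grey cloth, 100 x 46 x 27 mm (long side is its x, z up), 0.5 to 0.8 kg, lying flat in the left part of the wide drawer (about y = +55 mm in it), near its middle lengthwise, long side roughly along the slide; the right part is empty. Hidden while the drawer is shut; may slide a few mm.
- narrow_case_drawer (a joint): Opening of the narrow drawer (with the round knob): 0 m shut. Not needed; leave it shut.
- loupe_mid (a point): Centre of the stand loupe: a short black cylinder, 43 mm across and 38 mm high, 60 g, z up; it stands upright on top of the photo album at the start.
- album_top (a point): Centre of the upper face of the photo album: a thick swollen album with spotted cover, 165 (x) x 130 (y) mm and 74 mm high (the point is 74 mm above the table), about 0.7 kg, lying loose on the table in front of the narrow case.
- tape: Bystander: roll of tape, 98 mm across and 25 mm high, lying on top of the wide case.
- small_jar: Bystander: small white jar with black lid, 49 mm across, 60 mm high, on top of the narrow case.
- tweezers: Bystander: steel tweezers, 131 x 20 x 9 mm, lying on the table between the wide case and the robot, nearer the robot than the fully open drawer.
- jar: Bystander: white jar with red lid, 57 mm across, 75 mm high, on the left of the table.
- brush: Bystander: flat brush, 187 mm long, on the left of the table.
- buds: Bystander: tub of cotton buds, 77 mm across, 80 mm high, on the left of the table.
- scalpel: Bystander: scalpel, 149 mm long, on the left of the table.
Mind the look-alikes: they are no part of the job. Leave any green look-alike of the part that bears loupe_mid alone.

How it is judged:
By the outcome, as a careful person would: the job done as asked, in the order asked, and still so for the second after the job is handed in, with the robot touching nothing.
It also fails if it takes over 72 s, if anything falls off the work surface, if the arm or the gripper's body presses on something with over 40 N, if the wrist force passes 120 N, or if a joint passes its speed limit or range.

### The arm

A 7-joint arm with a two-finger parallel gripper is mounted at the origin on a cart in front of the work surface, level with it; the furniture and walls round the work are solid. World frame = base frame: x ahead of the robot, y to its left, z up, the work surface at z = 0. Lengths are in m, angles in rad, forces in N, time in s.
With the tool pointing down it reaches from about 0.425 to 0.925 m from the base axis. Payload 6.8 kg.
Tool frame: the origin (TCP) lies midway between the tips of the shut fingers; the grasp point (between the pads) lies 19 mm behind it; x points along the fingers, y is the direction in which the jaws open and shut, and the axes are right-handed (so a half turn about x gives the same grasp; the last joint's range is limited). The gripper opens to 85 mm and grips with 20 to 120 N. Pads are 22 mm wide; open, the fingers measure 114 mm over their backs; the gripper's body (76 mm by 85 mm) begins 54 mm behind the grasp point. The pads swing forward as they close: fully open they stand 13 mm farther back than shut.
Start: joints at [-1.449, 0.477, 0.022, 1.555, -0.011, 1.109, -0.083], TCP at [0.154, 0.657, 0.231] pointing down, gripper open.
Joint ranges: [-2.96, 2.96], [-0.34, 2.1], [-1.41, 1.46], [0.24, 2.44], [-1.37, 4.51], [0.17, 1.92], [-2.96, 2.96]. Speed limits (rad/s): [2.39, 2.39, 3.14, 3.14, 3.14, 3.14, 3.14].

### API

Orientations are given as a rotation vector (axis times angle).
In Python, from bench import r, viewer, nets gives the robot as it stands.
- The arm moves only by the shell command python3 -m pendant 'ROWS' [FORCE]. ROWS is JSON, one flat list of numbers, 5 for each row, row after row: the finger opening in mm, from 0 to 85.4, then the shift along the tool's x, y, z in mm, then the turn about the tool's x in rad. A call has 1 to 20 rows; each row shifts and turns the commanded pose from where the row before left it, along the tool's axes as they then stand; what a row does not reach is not made up. A row lasts 1/8 s, in which the tool goes at most 62.5 mm and 10.7 degrees, less where a joint would pass 70% of its speed; a pose out of reach is approached as far as the arm can. A call with a gripper value outside its range is refused whole. The fingers move at their own pace and stop on an object; FORCE is the grip in N (left out, the last holds). Time passes only in rows, so rows that do not move let the fingers close. It gives the time, the measured TCP pose, the force and the opening at its end, in the units of the state.
- r.get_obs(): the state, without advancing time (a new reading comes with each control period).
- viewer.grab_frame(name): name is "scene" or "side" or "wrist"; returns (picture, depth): 384x512x3 uint8, red, green, blue; 384x512 float32, m along the optical axis (not along the pixel's ray), 0 where there is no reading.
- viewer.calibration(name): a dict with "mtx" (3x3 intrinsics, pixels), "world_to_cam" (4x4, takes a point from world to camera coordinates). Camera axes: x right, y up, looking along -z (the intrinsics and any distortion apply to the point x, -y, -z); pixel columns grow to the right and rows downward; lengths in m; the calibration is good to about 2 mm. A picture is of the moment at which its call begins: read the wrist's pose just before it. calibration takes no time and is no camera call; for the wrist camera it gives the pose at the moment of the call.
- r.hand_in(): hands the job in, once; it reports no verdict.
Trained networks look in the newest picture that a camera, given by its name, has taken for a name from the list of things; names that differ only in an ending like _2 or _b are one class to them, and where a whole thing is asked for, a point or a joint stands for the part that bears it (a point fixed in the world has none). Each returns a list of dicts, best first, with "score" (0 to 1); they miss things now and then, are a little off and sometimes report something else, mostly with a low value. They report only what shows in the picture. A call takes as long as a camera call. They do not tell look-alikes from the thing itself.
- nets.look_for(name, camera): "location" ([x, y, z] in m, in world coordinates, good to about 4 mm: the middle of the surface that is visible of it).
- nets.silhouettes(name, camera): "mask" (384x512 bool, what is visible of it).
The state is a dict: "clock": time; "joints": joint angles; "qvel": joint speeds; "tau": joint torques, N m; "tcp_pos": TCP position; "orientation": TCP orientation; "contact_force": force on the tool from outside, world axes, zero at the start; "moment": the same for the moment, N m; "grip_width": finger opening in m.
Only numpy, scipy, OpenCV 4.12 (cv2) and the standard library are available. Lean on these libraries where they do the work, as an engineer would, in place of code of your own. Each camera call takes 0.05 s, during which the arm holds its last target. There are 200 camera calls.

## Working session

There is one attempt and no reset: what is moved stays moved. The work goes in short steps, Python scripts to look and compute and a shell command to move; the robot and the scene stay as the last step left them, time stands still between calls to the robot, and variables do not carry over. Pictures are saved under pics/ and viewed, about 8 in all and at most 12, crops included, and the job is handed in when it is done.

```bash
mkdir -p pics; ls; cat > h.py <<'E'
import numpy as np,cv2
from scipy.spatial.transform import Rotation as R
from bench import r,viewer,nets
np.set_printoptions(precision=4,suppress=True)
def grab(n,f=None):
    c=viewer.calibration(n); im,d=viewer.grab_frame(n)
    if f: cv2.imwrite('pics/'+f,im[:,:,::-1])
    return im,d,c
def pts(d,c):
    K=c['mtx'];v,u=np.mgrid[:d.shape[0],:d.shape[1]]
    P=np.stack([(u-K[0,2])/K[0,0]*d,-(v-K[1,2])/K[1,1]*d,-d,np.ones_like(d)],-1)
    return (P@np.linalg.inv(c['world_to_cam']).T)[...,:3]
def pix(p,c):
    q=c['world_to_cam']@np.r_[p,1];K=c['mtx'];return np.array([K[0,0]*q[0]/-q[2]+K[0,2],K[1,1]*-q[1]/-q[2]+K[1,2]])
def st():
    o=r.get_obs();M=R.from_rotvec(o['orientation']).as_matrix()
    print('t',o['clock'],'tcp',np.array(o['tcp_pos']),'F',np.array(o['contact_force']),'w',o['grip_width']);print(M);return np.array(o['tcp_pos']),M
E
python3 - <<'E'
from h import *
st()
for cam in ['scene','side']:
    im,d,c=grab(cam,cam+'0.png')
    for n in ['wide_case_pull','wide_case','narrow_case','loupe_mid','album_top','tape','tweezers','small_jar']:
        print(cam,n,[(np.array(x['location']).round(3).tolist(),round(x['score'],2),pix(x['location'],c).round().tolist()) for x in nets.look_for(n,cam)][:3])
E
```

```text
pics
t 0.0 tcp [0.1536 0.6567 0.2303] F [0.1562 0.9201 0.5389] w 0.08526258113005122
[[-0.0003  0.2278  0.9737]
 [-0.0018  0.9737 -0.2278]
 [-1.     -0.0018  0.0001]]
scene wide_case_pull [([0.671, 0.196, 0.049], 0.56, [262.0, 179.0])]
scene wide_case [([0.715, 0.172, 0.076], 0.93, [274.0, 169.0]), ([0.567, 0.502, 0.072], 0.36, [181.0, 161.0])]
scene narrow_case [([0.686, -0.16, 0.082], 0.84, [353.0, 209.0]), ([0.41, 0.496, 0.006], 0.53, [157.0, 198.0])]
scene loupe_mid [([0.47, -0.148, 0.105], 0.71, [322.0, 247.0]), ([0.426, -0.036, 0.025], 0.66, [281.0, 256.0])]
scene album_top [([0.426, -0.169, 0.067], 0.9, [320.0, 268.0])]
scene tape [([0.788, 0.244, 0.098], 0.51, [268.0, 148.0])]
scene tweezers [([0.431, 0.2, 0.004], 0.57, [224.0, 228.0])]
scene small_jar [([0.713, -0.174, 0.128], 0.69, [363.0, 196.0])]
side wide_case_pull [([0.666, 0.234, 0.056], 0.65, [224.0, 203.0])]
side wide_case [([0.732, 0.288, 0.074], 0.69, [197.0, 203.0])]
side narrow_case [([0.713, -0.076, 0.064], 0.65, [238.0, 164.0])]
side loupe_mid [([0.472, -0.126, 0.095], 0.48, [302.0, 157.0])]
side album_top [([0.73, 0.287, 0.072], 0.6, [198.0, 204.0]), ([0.453, -0.089, 0.059], 0.55, [305.0, 170.0])]
side tape [([0.792, 0.256, 0.095], 0.86, [182.0, 190.0])]
side tweezers []
side small_jar [([0.719, -0.15, 0.116], 0.61, [242.0, 146.0])]
```

```bash
python3 -c "
import cv2,numpy as np
a=cv2.imread('pics/scene0.png');b=cv2.imread('pics/side0.png')
cv2.imwrite('pics/both0.png',cv2.resize(np.vstack([a,b]),(800,1200))[:600] if 0 else np.hstack([cv2.resize(a,(400,300)),cv2.resize(b,(400,300))]))"
```

```text
(no output)
```

View pics/scene0.png

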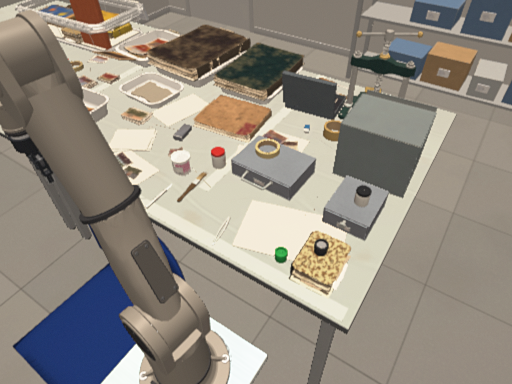

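The scene shows the black loupe on the spotted album at (321,246). Its green look-alike is on the table at (281,254) and must be left alone. The wide case is at (273,165), with the bow handle at about (255,183). The narrow case is at (356,205).

```bash
cat > m.py <<'E'
from h import *
def rect(Q):
    (c,s,a)=cv2.minAreaRect((Q*1000).astype(np.float32)); return np.array(c).round(1),np.array(s).round(1),round(a,1)
def topz(P,lo,hi,box):
    m=(P[...,2]>lo)&(P[...,2]<hi)&(P[...,0]>box[0])&(P[...,0]<box[1])&(P[...,1]>box[2])&(P[...,1]<box[3]);return m
E
python3 - <<'E'
from m import *
for cam in ['scene','side']:
    im,d,c=grab(cam);P=pts(d,c)
    for n,lo,hi,box in [('wide',.070,.084,(.6,.95,.0,.42)),('narrow',.070,.084,(.58,.9,-.3,0.02)),('album',.066,.08,(.3,.575,-.3,-.05)),('loupe',.107,.118,(.4,.53,-.22,-.08)),('green',.03,.043,(.35,.5,-.08,.03)),('tape',.09,.11,(.7,.9,.1,.35)),('bar',.05,.068,(.55,.72,.05,.3)),('twz',.004,.014,(.35,.52,.1,.3))]:
        m=topz(P,lo,hi,box).astype(np.uint8)
        k,l,s,_=cv2.connectedComponentsWithStats(m)
        if k<2: print(cam,n,'none');continue
        i=1+s[1:,4].argmax();Q=P[l==i]
        print(cam,n,len(Q),*rect(Q[:,:2]),'z',np.median(Q[:,2]).round(4),'med',np.median(Q,0)*1000)
E
python3 - <<'E'
import cv2,numpy as np
a=cv2.imread('pics/scene0.png');b=cv2.imread('pics/side0.png')
cv2.imwrite('pics/c1.png',np.hstack([cv2.resize(a[130:300,210:410],(400,340),interpolation=2),cv2.resize(b[110:280,150:350],(400,340),interpolation=2)]))
E
```

```text
scene wide 1999 [762.3 202.7] [273.1 198.9] 88.5 z 0.0784 med [737.7325 172.1918  78.3788]
scene narrow 1695 [ 732.7 -152.2] [198.5 160.6] 0.2 z 0.0785 med [ 709.5227 -150.8039   78.5283]
scene album 1807 [ 464.2 -157.9] [168.  141.5] 1.2 z 0.0717 med [ 449.743  -165.342    71.7134]
scene loupe 76 [ 473.2 -144.4] [39.8 41.5] 82.5 z 0.1106 med [ 469.8858 -144.9755  110.5966]
scene green 119 [429.8 -32.4] [40.8 38.3] 31.6 z 0.0359 med [430.3776 -31.6029  35.865 ]
scene tape 229 [790.5 246.6] [96.1 99.8] 82.7 z 0.1011 med [786.6254 245.3664 101.0885]
scene bar 293 [653.1 176.5] [ 83.2 233.8] 11.3 z 0.0604 med [663.732  178.3599  60.407 ]
scene twz 276 [451.3 120.6] [126.9  66.4] 17.0 z 0.0059 med [448.2467 121.5413   5.8912]
side wide 1843 [761.2 204.4] [274.8 195.4] 88.5 z 0.0781 med [736.8013 243.6403  78.059 ]
side narrow 659 [ 731.3 -149.7] [194. 165.] 1.1 z 0.078 med [ 723.1901 -127.716    78.0279]
side album 480 [ 461.1 -155.8] [165.2 149.1] 2.5 z 0.0712 med [ 449.8906 -133.1323   71.195 ]
side loupe 27 [ 471.7 -140.7] [37.4 38. ] 31.0 z 0.1094 med [ 471.1414 -139.4808  109.4329]
side green 63 [428.5 -29.4] [44.1 38.5] 81.2 z 0.0355 med [428.4417 -27.8365  35.4768]
side tape 313 [790.7 248.2] [95.1 97.4] 41.7 z 0.1003 med [787.1903 255.9852 100.2789]
side bar 237 [640.2 189.7] [221.7  51.5] 88.4 z 0.0605 med [660.8801 211.1402  60.5021]
side twz 121 [427.6 123. ] [81.9 53.5] 9.4 z 0.0053 med [428.5519 125.1345   5.2569]
```

View pics/c1.png

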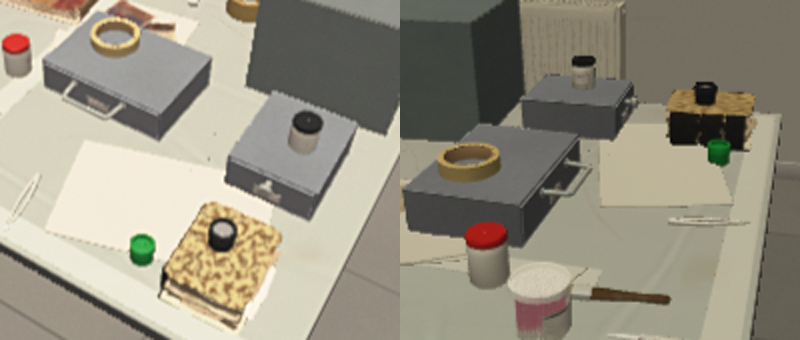

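The crops confirm it. The loupe is the black one on the album, at left-crop (222,234), and the green one on the table is to be left alone. The wide drawer is nearly shut, with the bow handle facing the robot. Next I turn the jaws along world x and move above the handle.

```bash
python3 -m pendant '[30,0,0,0,0.171, 30,0,0,0,0.171, 30,0,0,0,0.171, 30,0,0,0,0.171, 30,0,0,0,0.171, 30,0,0,0,0.171, 30,0,0,0,0.171, 30,0,0,0,0.170]' 60
python3 -m pendant '[30,0,40,36,0, 30,0,40,36,0, 30,0,40,36,0, 30,0,40,36,0, 30,0,40,36,0, 30,0,40,36,0, 30,0,40,37,0, 30,0,40,37,0, 30,0,40,37,0, 30,0,40,37,0, 30,0,40,37,0, 30,0,37,36,0, 30,0,0,0,0, 30,0,0,0,0]'
python3 - <<'E'
from h import *
st(); o=r.get_obs(); print(np.array(o['joints']))
im,d,c=grab('wrist','w1.png');P=pts(d,c)
print([(np.array(x['location']),x['score'],pix(x['location'],c)) for x in nets.look_for('wide_case_pull','wrist')])
m=(P[...,2]>.05)&(P[...,2]<.066)&(P[...,0]<.64)&(P[...,0]>.5)&(d>0)
Q=P[m];print(len(Q),np.median(Q,0),Q.min(0),Q.max(0),cv2.minAreaRect((Q[:,:2]*1000).astype(np.float32)))
m=(P[...,2]>.074)&(P[...,2]<.082)&(P[...,0]<.75)&(d>0);Q=P[m];print(Q[:,0].min() if len(Q) else 0)
E
```

```text
clock: 2.0
tcp_pos: [0.1536, 0.6573, 0.2313]
orientation: [1.232, 1.194, -1.232]
contact_force: [0.1, -0.2, 0.4]
grip_width: 0.0301
clock: 3.75
tcp_pos: [0.6189, 0.2085, 0.2311]
orientation: [1.228, 1.198, -1.229]
contact_force: [-0.5, 0.7, -0.5]
grip_width: 0.03
t 3.75 tcp [0.6189 0.2085 0.2311] F [-0.45    0.6935 -0.4791] w 0.030042737471197036
[[-0.0007  0.9997 -0.026 ]
 [ 0.0005 -0.026  -0.9997]
 [-1.     -0.0007 -0.0004]]
[-0.7672  0.4741  0.4884  1.6367 -0.2445  1.0924 -0.2371]
[(array([0.6665, 0.2365, 0.0611]), 0.83, array([299.3489, 145.7388]))]
1034 [0.6234 0.2112 0.0619] [0.6168 0.1502 0.0574] [0.6398 0.2621 0.0646] ((628.2158813476562, 206.14834594726562), (23.04037857055664, 111.84304809570312), 0.09306608140468597)
0.668393135162058
```

View pics/w1.png

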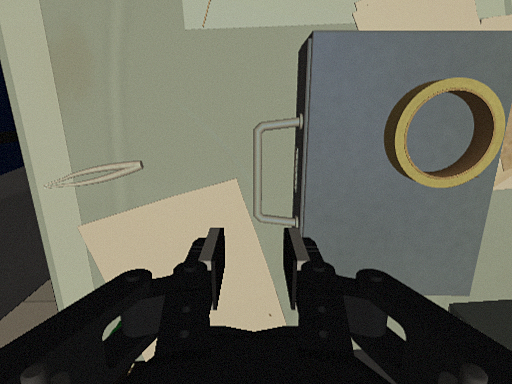

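The wrist view shows the bow bar at column 258, rows 120 to 220, with clear space on both sides. Next I descend and grip it.

```bash
python3 -m pendant '[30,40,2,2,0, 30,50,0,0,0, 30,50,0,0,0, 30,30,0,0,0, 30,22,0,0,0, 30,0,0,0,0, 5,0,0,0,0, 5,0,0,0,0, 5,0,0,0,0, 5,0,0,0,0]' 60
python3 -m pendant '[5,0,-10,0,0, 5,0,-15,0,0, 5,0,-15,0,0, 5,0,-15,0,0, 5,0,-15,0,0, 5,0,-15,0,0, 5,0,-15,0,0, 5,0,-10,0,0, 5,0,-8,0,0, 5,0,-5,0,0, 5,0,-2,0,0, 5,0,0,0,0, 5,0,0,0,0]'
```

```text
clock: 5.1
tcp_pos: [0.6223, 0.2065, 0.0409]
orientation: [1.231, 1.196, -1.226]
contact_force: [-1.3, 0.9, 6.0]
grip_width: 0.0066
clock: 6.72
tcp_pos: [0.4972, 0.2099, 0.0408]
orientation: [1.231, 1.196, -1.226]
contact_force: [-0.1, 1.1, 11.0]
grip_width: 0.0067
```

```bash
python3 -m pendant '[5,0,-3,0,0, 5,0,-2,0,0, 5,0,0,0,0]'; python3 -m pendant '[5,0,-3,0,0, 5,0,-1,0,0, 5,0,0,0,0]'
python3 - <<'E'
from m import *
im,d,c=grab('wrist');st();P=pts(d,c)
for cam in ['side']:
    im,d,c=grab(cam,'s2.png')
im,d,c=grab('scene','sc2.png');P=pts(d,c)
m=(P[...,0]>.44)&(P[...,0]<.66)&(P[...,1]>.09)&(P[...,1]<.34)&(P[...,2]>.030)&(P[...,2]<.048)
Q=P[m];print(len(Q),np.median(Q,0))
E
python3 -c "
import cv2,numpy as np
a=cv2.imread('pics/sc2.png');b=cv2.imread('pics/s2.png')
cv2.imwrite('pics/c2.png',np.hstack([cv2.resize(a[120:290,180:380],(400,340),interpolation=2),cv2.resize(b[110:280,150:350],(400,340),interpolation=2)]))"
```

```text
clock: 7.1
tcp_pos: [0.4927, 0.21, 0.0408]
orientation: [1.232, 1.196, -1.225]
contact_force: [2.1, 0.5, 8.9]
grip_width: 0.0067
clock: 7.48
tcp_pos: [0.4926, 0.2101, 0.0409]
orientation: [1.236, 1.19, -1.22]
contact_force: [12.5, 0.4, -2.9]
grip_width: 0.0068
t 7.525 tcp [0.4927 0.21   0.0409] F [14.3508  0.8105 -3.067 ] w 0.006537556285380593
[[ 0.0113  0.9996 -0.0272]
 [ 0.0024 -0.0272 -0.9996]
 [-0.9999  0.0113 -0.0027]]
238 [0.5406 0.2323 0.038 ]
```

View pics/c2.png

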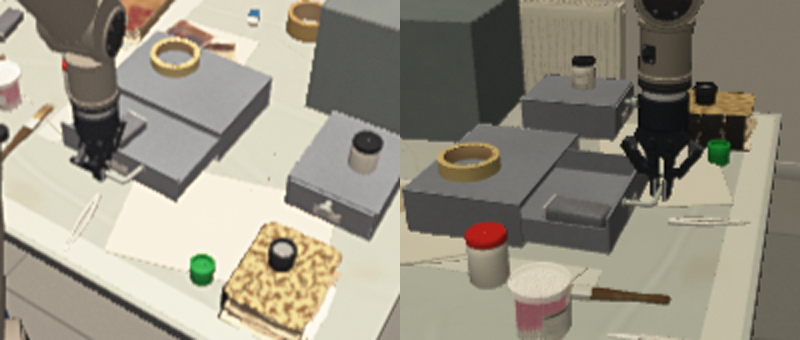

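The side view shows the drawer open against its stop. The weight lies in its left part at right-crop (577,208), and the right part is empty. I release, lift and move over the loupe.

```bash
python3 -m pendant '[30,0,3,0,0, 30,0,0,0,0, 30,0,0,0,0, 30,-40,0,0,0, 30,-50,0,0,0, 30,-50,0,0,0, 30,-40,0,0,0, 85,0,-1,40,0, 85,0,-1,50,0, 85,0,-1,50,0, 85,0,-1,50,0, 85,0,-1,50,0, 85,0,-1,50,0, 85,0,0,40,0, 85,0,0,23,0, 85,0,0,0,0, 85,0,0,0,0]'
python3 - <<'E'
from m import *
st();im,d,c=grab('wrist','w3.png');P=pts(d,c)
for n,lo,hi,box in [('loupe',.105,.12,(.42,.53,-.2,-.08)),('album',.06,.08,(.3,.6,-.3,-.03))]:
    m=topz(P,lo,hi,box)&(d>0);Q=P[m];print(n,len(Q),*rect(Q[:,:2]),Q.min(0),Q.max(0))
print([(np.array(x['location']),x['score']) for x in nets.look_for('loupe_mid','wrist')])
E
```

```text
clock: 9.75
tcp_pos: [0.4748, -0.1422, 0.219]
orientation: [1.228, 1.198, -1.228]
contact_force: [-0.1, 0.4, -0.3]
grip_width: 0.0847
t 9.75 tcp [ 0.4748 -0.1422  0.219 ] F [-0.1139  0.4258 -0.3388] w 0.08469802304784475
[[-0.0008  0.9997 -0.025 ]
 [ 0.0008 -0.025  -0.9997]
 [-1.     -0.0008 -0.0008]]
loupe 1042 [ 474.9 -143.9] [42.8 41.8] 87.3 [ 0.4538 -0.1654  0.105 ] [ 0.4957 -0.1225  0.1127]
album 19755 [ 464.8 -158.4] [168.3 144.5] 2.1 [ 0.3794 -0.2294  0.06  ] [ 0.5495 -0.084   0.08  ]
[(array([ 0.4307, -0.0305,  0.0335]), 0.71), (array([ 0.4769, -0.1423,  0.109 ]), 0.66)]
```

View pics/w3.png

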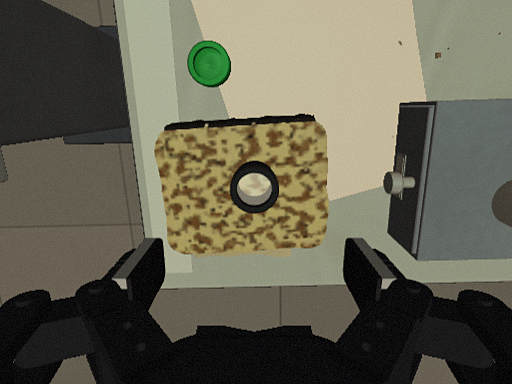

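Below the gripper is the black loupe at (254,187), with the green look-alike at (209,63) well clear. I grip the loupe and lift it a little.

```bash
python3 -m pendant '[85,30,0,2,0, 85,50,0,0,0, 85,40,0,0,0, 85,15,0,0,0, 85,8,0,0,0, 85,0,0,0,0, 38,0,0,0,0, 38,0,0,0,0, 38,0,0,0,0, 38,0,0,0,0, 38,0,0,0,0]' 30
python3 -m pendant '[38,-10,0,0,0, 38,-30,0,0,0, 38,-50,0,0,0, 38,-30,0,0,0, 38,0,0,0,0]'
python3 - <<'E'
from m import *
im,d,c=grab('wrist','w4.png');P=pts(d,c)
m=topz(P,.066,.078,(.3,.6,-.3,-.03))&(d>0);Q=P[m];print('album',len(Q),*rect(Q[:,:2]),Q.min(0),Q.max(0),np.median(Q[:,2]))
for y in (-.2,-.16,-.12):
    q=Q[abs(Q[:,1]-y)<.003];print(y,q[:,0].min(),q[:,0].max())
for x in (.4,.43,.5,.53):
    q=Q[abs(Q[:,0]-x)<.003];print(x,q[:,1].min(),q[:,1].max(),np.median(q[:,2]))
st()
im,d,c=grab('side','s4.png')
im,d,c=grab('scene','sc4.png');P=pts(d,c)
m=(P[...,0]>.545)&(P[...,0]<.66)&(P[...,1]>.09)&(P[...,1]<.34)&(d>0)
for lo,hi in((.005,.02),(.032,.045)):
  Q=P[m&(P[...,2]>lo)&(P[...,2]<hi)];print(len(Q),np.median(Q,0),Q.min(0),Q.max(0))
E
```

```text
clock: 11.22
tcp_pos: [0.4754, -0.1454, 0.0771]
orientation: [1.229, 1.196, -1.227]
contact_force: [-1.4, 0.2, 6.6]
grip_width: 0.0412
clock: 11.85
tcp_pos: [0.4765, -0.1457, 0.1988]
orientation: [1.231, 1.193, -1.224]
contact_force: [-0.2, 1.1, -1.1]
grip_width: 0.0415
album 19019 [ 463.6 -151.2] [168.3 130.5] 3.1 [ 0.3793 -0.2204  0.0661] [ 0.5494 -0.0844  0.0746] 0.07137873633341518
-0.2 0.3821418473093078 0.5480247398726029
-0.16 0.38240499450245935 0.5478183988700559
-0.12 0.3792632314213761 0.5454720840025535
0.4 -0.21297270746944347 -0.08976430246676212 0.0711368656928471
0.43 -0.18931746365252433 -0.0888608145983477 0.07143834748393685
0.5 -0.17464830313628313 -0.08628827058004662 0.07129042771857391
0.53 -0.1980294112655696 -0.08445360659502632 0.0717754994837973
t 11.9 tcp [ 0.4754 -0.1452  0.1972] F [-0.5169  1.2162 -1.0401] w 0.04105187360137432
[[ 0.0023  0.9997 -0.0257]
 [ 0.0006 -0.0257 -0.9997]
 [-1.      0.0023 -0.0006]]
652 [0.6226 0.1862 0.0129] [0.5833 0.1031 0.0063] [0.66   0.3336 0.0196]
243 [0.6124 0.2541 0.0388] [0.5685 0.2265 0.0321] [0.6596 0.3343 0.0441]
```

The album centre is near (0.4635, -0.151), yawed about 2.5°, and the loupe is held. I carry it over the right part of the drawer.

```bash
python3 -m pendant '[38,0,12,-30,0, 38,0,12,-30,0, 38,0,12,-30,0, 38,0,12,-30,0, 38,0,12,-30,0, 38,0,12,-30,0, 38,0,12,-30,0, 38,0,12,-30,0, 38,0,12,-30,0, 38,0,15,-28,0, 38,0,0,0,0, 38,0,0,0,0, 38,0,0,0,0]'
python3 - <<'E'
from m import *
p,_=st();im,d,c=grab('wrist','w5.png');P=pts(d,c)
im2,d2,c2=grab('side','s5.png')
m=(P[...,0]>.45)&(P[...,0]<.8)&(P[...,1]>.0)&(P[...,1]<.36)&(d>0)
for n,lo,hi in(('floor',.004,.018),('weight',.032,.046),('front',.064,.0745),('case',.0755,.083)):
  Q=P[m&(P[...,2]>lo)&(P[...,2]<hi)];print(n,len(Q),np.median(Q,0),Q.min(0),Q.max(0),rect(Q[:,:2]))
E
```

```text
clock: 13.62
tcp_pos: [0.6051, 0.1478, 0.1958]
orientation: [1.229, 1.196, -1.231]
contact_force: [0.3, -0.1, -1.2]
grip_width: 0.041
t 13.625 tcp [0.6051 0.1478 0.1958] F [ 0.2624 -0.0707 -1.1527] w 0.0410373872136516
[[-0.0011  0.9996 -0.028 ]
 [-0.0007 -0.028  -0.9996]
 [-1.     -0.0011  0.0008]]
floor 26462 [0.6072 0.1926 0.0121] [0.45   0.0107 0.004 ] [0.6883 0.3153 0.018 ] (array([567. , 161.5]), array([306.7, 236.1]), 88.7)
weight 6173 [0.6086 0.2523 0.038 ] [0.5396 0.0816 0.032 ] [0.6762 0.3082 0.046 ] (array([610.8, 194.9]), array([223.3, 136.7]), 88.5)
front 2113 [0.5411 0.2121 0.0715] [0.4912 0.0937 0.064 ] [0.6722 0.2991 0.0744] (array([551.7, 218.9]), array([219.1, 135.1]), 52.3)
case 36310 [0.729  0.188  0.0782] [0.6673 0.0674 0.0756] [0.8    0.2922 0.083 ] (array([736. , 179.7]), array([221.7, 133.4]), 88.5)
```

View pics/w5.png

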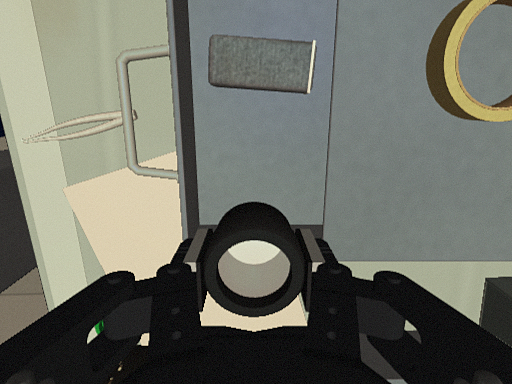

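The loupe is held upright above the empty right part of the drawer. The weight is at (262,65), lying roughly along the slide. I lower the loupe.

```bash
python3 -m pendant '[38,40,0,0,0, 38,50,0,0,0, 38,40,0,0,0, 38,25,0,0,0, 38,12,0,0,0, 38,8,0,0,0, 38,0,0,0,0, 38,0,0,0,0]'; python3 -m pendant '[38,2,0,0,0, 38,1,0,0,0, 38,0,0,0,0]'
```

```text
clock: 14.72
tcp_pos: [0.6064, 0.1495, 0.0223]
orientation: [1.23, 1.196, -1.227]
contact_force: [-0.0, -0.3, -0.7]
grip_width: 0.0411
clock: 15.1
tcp_pos: [0.6056, 0.1494, 0.0183]
orientation: [1.228, 1.197, -1.228]
contact_force: [-0.4, 0.1, -0.4]
grip_width: 0.0412
```

```bash
python3 -m pendant '[38,1,0,0,0, 38,1,0,0,0, 38,0,0,0,0]'; python3 -m pendant '[38,1,0,0,0, 38,0,0,0,0]'; python3 -m pendant '[38,1,0,0,0, 38,0,0,0,0]'
```

```text
clock: 15.48
tcp_pos: [0.606, 0.1494, 0.0167]
orientation: [1.229, 1.197, -1.228]
contact_force: [-0.4, -0.1, 3.5]
grip_width: 0.0414
clock: 15.72
tcp_pos: [0.607, 0.1493, 0.0166]
orientation: [1.23, 1.195, -1.226]
contact_force: [-0.3, -0.6, 9.7]
grip_width: 0.0414
clock: 15.98
tcp_pos: [0.6081, 0.1493, 0.0166]
orientation: [1.232, 1.194, -1.225]
contact_force: [-0.3, 0.3, 12.8]
grip_width: 0.041
```

```bash
python3 -m pendant '[38,-2,0,0,0, 38,-1,0,0,0, 60,0,0,0,0, 60,0,0,0,0, 60,0,0,0,0, 60,-15,0,0,0, 60,-30,0,0,0, 60,-50,0,0,0, 85,-50,0,0,0, 85,-30,0,-40,0, 85,0,0,-30,-0.17, 85,0,0,0,-0.175, 85,0,0,0,-0.175, 85,0,0,0,-0.175, 85,0,0,0,-0.175, 85,0,0,0,-0.175, 85,0,0,0,-0.175, 85,0,0,0,-0.175, 85,0,0,0,-0.175]'
python3 -m pendant '[85,0,0,0,0, 85,0,0,0,0]'
python3 - <<'E'
from m import *
p,_=st();print(np.array(r.get_obs()['joints']));im,d,c=grab('wrist','w6.png');P=pts(d,c)
m=((P[...,0]>.548)&(P[...,0]<.68)&(P[...,1]>.2)&(P[...,1]<.325)&(d>0)&(P[...,2]>.032)&(P[...,2]<.046)).astype(np.uint8)
k,l,s,_=cv2.connectedComponentsWithStats(m);i=1+s[1:,4].argmax();Q=P[l==i];print(len(Q),Q.min(0),Q.max(0),rect(Q[:,:2]))
E
```

```text
clock: 18.35
tcp_pos: [0.6075, 0.2188, 0.1934]
orientation: [0.017, 1.57, -0.017]
contact_force: [-0.1, 0.8, -0.5]
grip_width: 0.0852
clock: 18.6
tcp_pos: [0.6076, 0.219, 0.1928]
orientation: [0.024, 1.57, -0.024]
contact_force: [0.0, -1.1, 0.4]
grip_width: 0.0848
t 18.6 tcp [0.6076 0.219  0.1928] F [ 0.016  -1.1365  0.3886] w 0.08475431882703699
[[ 0.0004  0.0305  0.9995]
 [-0.0001  0.9995 -0.0305]
 [-1.     -0.0001  0.0004]]
[-0.6111  0.4707  0.2314  1.6805 -0.1233  1.0044  1.2026]
4081 [0.5659 0.2272 0.032 ] [0.6669 0.28   0.0405] (array([616.4, 254. ]), array([45.1, 99.5]), 84.5)
```

View pics/w6.png

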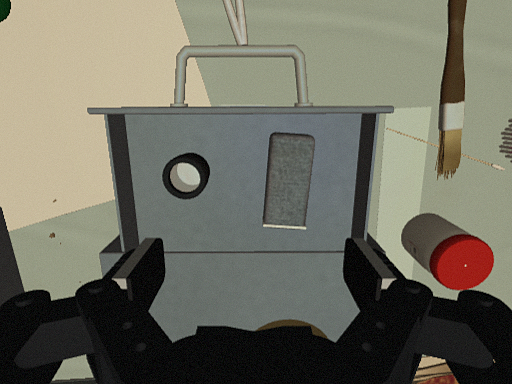

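The picture shows the loupe upright at (186,176) and the weight at (289,180), yawed about -5.5°. The space for the fingers on both sides is free. I grip the weight next.

```bash
python3 -m pendant '[85,20,18,3,0, 85,40,17,3,0.065, 85,45,0,0,0, 85,40,0,0,0, 85,20,0,0,0, 85,10,0,0,0, 85,4,0,0,0, 85,0,0,0,0]' 80
python3 -m pendant '[40,0,0,0,0, 40,0,0,0,0, 40,0,0,0,0, 40,0,0,0,0, 40,0,0,0,0]'
python3 -m pendant '[40,-5,0,0,0, 40,-10,0,0,0, 40,0,0,0,0, 40,0,0,0,0]'
```

```text
clock: 19.65
tcp_pos: [0.6152, 0.2545, 0.0142]
orientation: [0.073, 1.568, -0.072]
contact_force: [-0.4, 0.0, -0.2]
grip_width: 0.0849
clock: 20.27
tcp_pos: [0.6152, 0.2545, 0.0144]
orientation: [0.073, 1.568, -0.071]
contact_force: [0.3, -0.3, 6.0]
grip_width: 0.0434
clock: 20.78
tcp_pos: [0.6142, 0.2541, 0.0281]
orientation: [0.072, 1.57, -0.072]
contact_force: [0.1, 0.2, -4.6]
grip_width: 0.0435
```

```bash
python3 -m pendant '[40,0,0,-6,0, 40,-20,0,0,0, 40,-40,0,0,0, 40,-50,0,0,0, 40,-40,0,0,0, 40,0,0,0,0]'
python3 -m pendant '[40,0,-20,-5,0, 40,0,-40,-10,0, 40,0,-42,-11,0, 40,0,-42,-11,0, 40,0,-42,-11,0, 40,0,-42,-11,0, 40,0,-42,-11,0, 40,0,-42,-11,0, 40,0,-42,-11,0, 40,0,-40,-8,0, 40,0,-23,-5,0, 40,0,0,0,-0.07, 40,0,0,0,-0.07, 40,0,0,0,0, 40,0,0,0,0]'
python3 - <<'E'
from m import *
p,M=st();im,d,c=grab('wrist','w7.png');P=pts(d,c)
m=topz(P,.066,.078,(.3,.6,-.3,-.03))&(d>0);Q=P[m];print('album',len(Q),*rect(Q[:,:2]),Q.min(0),Q.max(0))
for cam in('side','scene'):
    im,d,c=grab(cam,cam+'7.png');P=pts(d,c)
    m=(topz(P,.067,.0785,(.3,.575,-.3,-.05))&(d>0)).astype(np.uint8);k,l,s,_=cv2.connectedComponentsWithStats(m);i=1+s[1:,4].argmax();Q=P[l==i]
    print(cam,len(Q),*rect(Q[:,:2]))
E
```

```text
clock: 21.52
tcp_pos: [0.6111, 0.2555, 0.1836]
orientation: [0.076, 1.562, -0.069]
contact_force: [0.1, 0.0, -5.0]
grip_width: 0.0434
clock: 23.4
tcp_pos: [0.4646, -0.1511, 0.1776]
orientation: [-0.036, 1.572, 0.037]
contact_force: [-1.0, 0.4, -3.9]
grip_width: 0.0435
t 23.4 tcp [ 0.4646 -0.1511  0.1776] F [-0.9505  0.4171 -3.8535] w 0.04350873535951929
[[-0.0016 -0.0463  0.9989]
 [ 0.0002  0.9989  0.0463]
 [-1.      0.0002 -0.0016]]
album 15179 [ 448.6 -159.2] [134.2 143. ] 2.1 [ 0.3803 -0.2287  0.066 ] [ 0.5178 -0.0861  0.0744]
side 536 [ 461.9 -158. ] [165.7 152.2] 1.9
scene 1792 [ 464.  -158.2] [169.9 142.3] 2.4
```

View pics/w7.png

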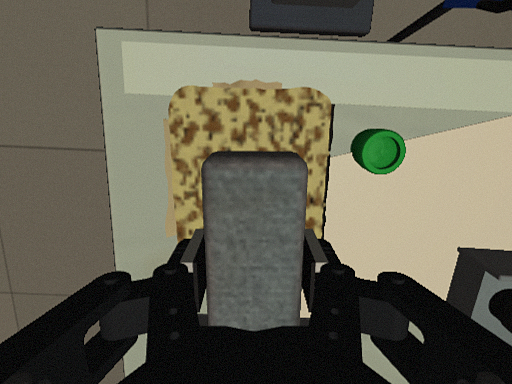

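```bash
python3 - <<'E'
from m import *
im,d,c=grab('wrist');P=pts(d,c)
for row in (110,130,150,170,190):
    print(row,[(u,(P[row,u]*1000).round(0).tolist(),im[row,u].tolist()) for u in list(range(160,184,3))])
    print('   ',[(u,(P[row,u]*1000).round(0).tolist()) for u in list(range(322,337,2))])
print([(v,(P[v,250]*1000).round(0).tolist()) for v in range(76,100,3)])
E
```

```text
110 [(160, [405.0, -250.0, 1.0], [149, 153, 133]), (163, [405.0, -247.0, -1.0], [145, 148, 127]), (166, [405.0, -244.0, -1.0], [153, 156, 137]), (169, [403.0, -222.0, 72.0], [111, 89, 49]), (172, [403.0, -219.0, 72.0], [159, 144, 87]), (175, [403.0, -217.0, 72.0], [142, 128, 82]), (178, [403.0, -215.0, 71.0], [154, 140, 85]), (181, [403.0, -212.0, 73.0], [176, 160, 98])]
    [(322, [397.0, -100.0, 74.0]), (324, [397.0, -99.0, 73.0]), (326, [397.0, -97.0, 72.0]), (328, [397.0, -95.0, 73.0]), (330, [397.0, -94.0, 72.0]), (332, [397.0, -92.0, 73.0]), (334, [396.0, -72.0, 1.0]), (336, [396.0, -70.0, -0.0])]
130 [(160, [425.0, -250.0, 1.0], [146, 153, 127]), (163, [425.0, -248.0, -0.0], [147, 153, 135]), (166, [419.0, -225.0, 68.0], [154, 136, 96]), (169, [419.0, -223.0, 67.0], [138, 117, 78]), (172, [419.0, -220.0, 71.0], [78, 50, 26]), (175, [418.0, -217.0, 71.0], [112, 83, 44]), (178, [418.0, -215.0, 72.0], [152, 136, 86]), (181, [418.0, -212.0, 71.0], [173, 157, 98])]
    [(322, [413.0, -98.0, 72.0]), (324, [413.0, -97.0, 73.0]), (326, [413.0, -95.0, 70.0]), (328, [413.0, -93.0, 72.0]
[... 1477 characters left out ...]
]), (169, [470.0, -224.0, 68.0], [163, 146, 106]), (172, [470.0, -222.0, 67.0], [166, 147, 104]), (175, [469.0, -218.0, 72.0], [174, 157, 96]), (178, [469.0, -215.0, 72.0], [173, 158, 95]), (181, [468.0, -213.0, 73.0], [173, 162, 98])]
    [(322, [463.0, -92.0, 70.0]), (324, [463.0, -91.0, 71.0]), (326, [463.0, -89.0, 69.0]), (328, [481.0, -69.0, 2.0]), (330, [480.0, -67.0, 3.0]), (332, [480.0, -65.0, 3.0]), (334, [480.0, -63.0, 4.0]), (336, [480.0, -60.0, 3.0])]
[(76, [368.0, -159.0, -0.0]), (79, [371.0, -159.0, 0.0]), (82, [376.0, -159.0, 31.0]), (85, [378.0, -159.0, 30.0]), (88, [398.0, -154.0, 321.0]), (91, [385.0, -158.0, 70.0]), (94, [388.0, -158.0, 72.0]), (97, [390.0, -158.0, 70.0])]
```

The weight hangs level above the album. The cover spans y from about -0.2185 to -0.0875, so its centre is about (0.465, -0.153). I lower with a 2 mm correction.

```bash
python3 -m pendant '[40,15,-2,0,0, 40,30,0,0,0, 40,25,0,0,0, 40,15,0,0,0, 40,8,0,0,0, 40,0,0,0,0, 40,0,0,0,0]'; python3 -m pendant '[40,2,0,0,0, 40,2,0,0,0, 40,0,0,0,0]';  python3 -m pendant '[40,1,0,0,0, 40,1,0,0,0, 40,0,0,0,0]'
```

```text
clock: 24.48
tcp_pos: [0.4664, -0.1531, 0.0859]
orientation: [-0.038, 1.569, 0.038]
contact_force: [0.4, 0.0, -4.2]
grip_width: 0.0433
clock: 24.85
tcp_pos: [0.4657, -0.1528, 0.0813]
orientation: [-0.038, 1.571, 0.038]
contact_force: [0.2, 0.0, -4.7]
grip_width: 0.0435
clock: 25.22
tcp_pos: [0.4657, -0.1529, 0.0792]
orientation: [-0.038, 1.571, 0.038]
contact_force: [-0.0, 0.6, -5.7]
grip_width: 0.0436
```

```bash
python3 -m pendant '[40,1,0,0,0, 40,1,0,0,0, 40,0,0,0,0]'; python3 -m pendant '[40,1,0,0,0, 40,0,0,0,0]';  python3 -m pendant '[40,1,0,0,0, 40,0,0,0,0]'
```

```text
clock: 25.6
tcp_pos: [0.4657, -0.1529, 0.0772]
orientation: [-0.038, 1.571, 0.038]
contact_force: [-0.2, -0.3, -4.3]
grip_width: 0.0434
clock: 25.85
tcp_pos: [0.4657, -0.1529, 0.0762]
orientation: [-0.038, 1.571, 0.038]
contact_force: [-0.6, -0.2, -4.7]
grip_width: 0.0436
clock: 26.1
tcp_pos: [0.4657, -0.1529, 0.0752]
orientation: [-0.038, 1.571, 0.038]
contact_force: [-0.8, 0.4, -4.9]
grip_width: 0.0436
```

```bash
python3 -m pendant '[40,1,0,0,0, 40,0,0,0,0]'; python3 -m pendant '[40,1,0,0,0, 40,0,0,0,0]';  python3 -m pendant '[40,1,0,0,0, 40,0,0,0,0]'
```

```text
clock: 26.35
tcp_pos: [0.4658, -0.153, 0.0749]
orientation: [-0.037, 1.57, 0.038]
contact_force: [-3.2, 0.4, 5.4]
grip_width: 0.0435
clock: 26.6
tcp_pos: [0.4658, -0.1529, 0.0748]
orientation: [-0.037, 1.57, 0.038]
contact_force: [-8.1, 2.5, 17.8]
grip_width: 0.0434
clock: 26.85
tcp_pos: [0.4659, -0.1529, 0.0748]
orientation: [-0.036, 1.57, 0.039]
contact_force: [-13.0, 3.7, 33.0]
grip_width: 0.0436
```

```bash
python3 -m pendant '[40,-2,0,0,0, 40,-0.5,0,0,0, 40,0,0,0,0, 62,0,0,0,0, 62,0,0,0,0, 62,0,0,0,0, 62,-10,0,0,0, 62,-30,0,0,0, 62,-50,0,0,0, 62,-30,0,0,0, 62,0,0,0,0]'
python3 - <<'E'
from m import *
st();im,d,c=grab('wrist','w8.png');P=pts(d,c)
m=topz(P,.095,.106,(.38,.55,-.23,-.08))&(d>0);Q=P[m];print('weight',len(Q),*rect(Q[:,:2]),np.median(Q[:,2]))
for x in (.41,.44,.47,.5):
    q=Q[abs(Q[:,0]-x)<.003];print(x,q[:,1].min(),q[:,1].max(),np.median(q[:,2]))
im,d,c=grab('scene','sc8.png');P=pts(d,c)
m=topz(P,.095,.106,(.38,.55,-.23,-.08))&(d>0);Q=P[m];print('weight',len(Q),*rect(Q[:,:2]),np.median(Q[:,2]))
cv2.imwrite('pics/c8.png',np.hstack([cv2.imread('pics/w8.png')[:,:400],cv2.resize(cv2.imread('pics/sc8.png')[130:300,210:387],(400,384))]))
E
```

```text
clock: 28.22
tcp_pos: [0.4675, -0.1534, 0.1977]
orientation: [-0.038, 1.565, 0.037]
contact_force: [0.5, -1.1, -0.8]
grip_width: 0.0621
t 28.225 tcp [ 0.4675 -0.1534  0.1977] F [ 0.4561 -1.0568 -0.7968] w 0.062117203916540666
[[ 0.0059 -0.048   0.9988]
 [-0.0004  0.9988  0.048 ]
 [-1.     -0.0007  0.0059]]
weight 5875 [ 467.5 -153.5] [99.3 45.6] 3.0 0.0985553538524297Traceback (most recent call last):
  File "<stdin>", line 5, in <module>
    return umr_minimum(a, axis, None, out, keepdims, initial, where)
ValueError: zero-size array to reduction operation minimum which has no identity
```

The weight lies flat at (0.4675, -0.1535), yawed 3° and within 3 mm of the album's middle. Next I go in front of the handle with shut fingers, ready to push.

```bash
python3 -m pendant '[62,0,30,1,0, 0,0,45,1,0, 0,0,45,1,0, 0,0,45,1,0, 0,0,45,1,0, 0,0,45,0,0, 0,0,45,0,0, 0,0,40,0,0, 0,0,23,0,0.073, 0,0,0,0,0, 0,0,0,0,0]'
python3 - <<'E'
from h import *
st();grab('wrist','w9.png');grab('scene','sc9.png')
a=cv2.imread('pics/w9.png');b=cv2.imread('pics/sc9.png')
cv2.imwrite('pics/c9.png',np.hstack([a[:,56:456],cv2.resize(b[130:300,210:387],(400,384))]))
E
```

```text
clock: 29.65
tcp_pos: [0.4529, 0.2085, 0.194]
orientation: [0.018, 1.572, -0.021]
contact_force: [0.9, 0.0, -0.2]
grip_width: 0.0001
t 29.65 tcp [0.4529 0.2085 0.194 ] F [ 0.8592  0.0183 -0.2482] w 6.974652994583649e-05
[[-0.0014  0.0247  0.9997]
 [-0.0014  0.9997 -0.0247]
 [-1.     -0.0015 -0.0014]]
```

View pics/c9.png

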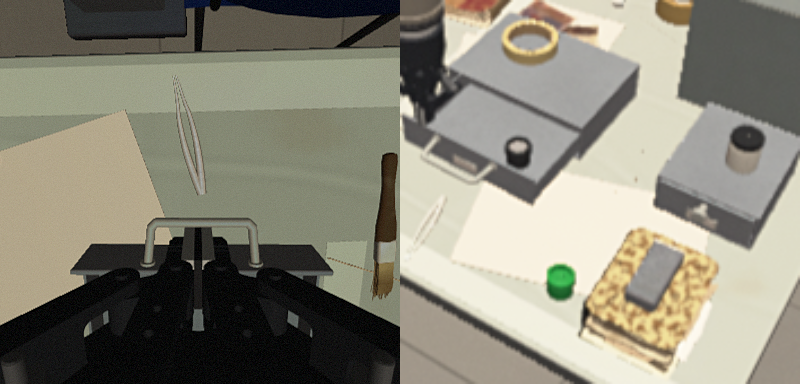

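The loupe stands upright in the drawer at right-crop (517,150) and the weight lies on the album at (655,275). The handle is clear ahead of the shut fingers. I lower and push.

```bash
python3 -m pendant '[0,40,0,0,0, 0,50,0,0,0, 0,40,0,0,0, 0,24,0,0,0, 0,0,0,8,0, 0,0,0,6,0, 0,0,0,4,0, 0,0,0,4,0, 0,0,0,5,0, 0,0,0,6,0, 0,0,0,7,0, 0,0,0,8,0, 0,0,0,8,0, 0,0,0,8,0, 0,0,0,8,0, 0,0,0,8,0]'
python3 -m pendant '[0,0,0,8,0, 0,0,0,8,0, 0,0,0,8,0, 0,0,0,8,0, 0,0,0,8,0, 0,0,0,7,0, 0,0,0,5,0, 0,0,0,4,0, 0,0,0,3,0, 0,0,0,2,0, 0,0,0,0,0]'
```

```text
clock: 31.75
tcp_pos: [0.5338, 0.2079, 0.0408]
orientation: [0.019, 1.571, -0.02]
contact_force: [-1.8, -0.2, 1.0]
grip_width: -0.0002
clock: 33.12
tcp_pos: [0.5945, 0.2064, 0.0408]
orientation: [0.02, 1.57, -0.019]
contact_force: [0.0, -0.3, -0.4]
grip_width: -0.0002
```

```bash
python3 -m pendant '[0,0,0,3,0, 0,0,0,3,0, 0,0,0,2,0, 0,0,0,0,0]'; python3 -m pendant '[0,0,0,2,0, 0,0,0,2,0, 0,0,0,0,0]'; python3 -m pendant '[0,0,0,2,0, 0,0,0,1,0, 0,0,0,0,0]'
```

```text
clock: 33.62
tcp_pos: [0.6027, 0.2063, 0.0408]
orientation: [0.02, 1.57, -0.019]
contact_force: [-0.6, -0.7, -1.0]
grip_width: -0.0001
clock: 34.0
tcp_pos: [0.6066, 0.2061, 0.0408]
orientation: [0.02, 1.57, -0.019]
contact_force: [-0.8, -1.0, -0.1]
grip_width: 0.0
clock: 34.38
tcp_pos: [0.6073, 0.2061, 0.0406]
orientation: [0.019, 1.575, -0.02]
contact_force: [-6.5, 0.5, 4.4]
grip_width: 0.0003
```

```bash
python3 -m pendant '[0,0,0,2,0, 0,0,0,0,0]'; python3 -m pendant '[0,0,0,-10,0, 0,0,0,-25,0, 0,-40,0,-10,0, 0,-50,0,0,0, 0,-50,0,0,0, 0,-20,0,-20,0, 0,0,0,0,0, 0,0,0,0,0]'
python3 - <<'E'
from m import *
st()
for cam in('wrist','scene','side'):
    im,d,c=grab(cam,cam+'10.png');P=pts(d,c)
    for n,lo,hi,box in [('bar',.05,.068,(.58,.635,.14,.28)),('weight',.094,.108,(.38,.55,-.23,-.08)),('green',.03,.043,(.35,.5,-.08,.03)),('tape',.09,.11,(.7,.9,.1,.35)),('knob',.03,.07,(.58,.633,-.22,-.08))]:
        m=topz(P,lo,hi,box)&(d>0);Q=P[m]
        if len(Q)>10: print(cam,n,len(Q),*rect(Q[:,:2]),Q.min(0),Q.max(0))
a=cv2.imread('pics/side10.png');b=cv2.imread('pics/scene10.png')
cv2.imwrite('pics/c10.png',np.hstack([cv2.resize(b[120:290,180:380],(400,340),interpolation=2),cv2.resize(a[110:280,150:350],(400,340),interpolation=2)]))
E
```

```text
clock: 34.62
tcp_pos: [0.6073, 0.2062, 0.0404]
orientation: [0.018, 1.578, -0.02]
contact_force: [-13.0, -1.2, 9.8]
grip_width: 0.0
clock: 35.62
tcp_pos: [0.5464, 0.2074, 0.2001]
orientation: [0.019, 1.571, -0.02]
contact_force: [-0.6, 0.8, 0.6]
grip_width: 0.0001
t 35.625 tcp [0.5464 0.2074 0.2001] F [-0.6302  0.7905  0.6089] w 9.288511941690833e-05
[[ 0.      0.0248  0.9997]
 [-0.0003  0.9997 -0.0248]
 [-1.     -0.0003  0.    ]]
wrist bar 469 [625.9 207. ] [109.3  18.2] 90.0 [0.6167 0.1524 0.0564] [0.635  0.2616 0.064 ]
wrist green 961 [434.7 -21.7] [24.8 42.5] 77.6 [ 0.4126 -0.0365  0.03  ] [ 0.454  -0.0086  0.0402]
scene bar 71 [622.9 206.5] [ 20.2 108.8] 0.6 [0.6134 0.1522 0.0549] [0.6336 0.2609 0.0658]
scene weight 407 [ 464.  -153.1] [99. 45.] 2.0 [ 0.4147 -0.1767  0.094 ] [ 0.5138 -0.129   0.1035]
scene green 127 [428.9 -32.9] [42.8 38.2] 30.9 [ 0.4083 -0.0522  0.0301] [ 0.4502 -0.0094  0.0419]
scene tape 227 [790.2 245. ] [99.  94.2] 2.6 [0.7409 0.1978 0.0901] [0.8402 0.2925 0.1091]
scene knob 48 [ 621.2 -144.5] [68.8 23.5] 90.0 [ 0.6095 -0.1788  0.0358] [ 0.633  -0.1101  0.07  ]
side bar 68 [624.1 210.8] [108.2  18.1] 88.2 [0.6142 0.1565 0.0548] [0.6347 0.2646 0.0643]
side weight 112 [ 465.  -151.4] [96.6 48.9] 5.8 [ 0.4145 -0.1778  0.0942] [ 0.5126 -0.1227  0.1011]
side green 61 [428.4 -27.7] [44.2 39.5] 81.4 [ 0.4079 -0.0512  0.0302] [ 0.4479 -0.0055  0.0409]
side tape 318 [789.2 250.4] [96.4 97. ] 83.6 [0.7413 0.201  0.0901] [0.8378 0.2981 0.105 ]
side knob 21 [ 619.6 -144. ] [27.6 17.7] 30.4 [ 0.6091 -0.1586  0.0314] [ 0.6324 -0.1363  0.0697]
```

View pics/c10.png

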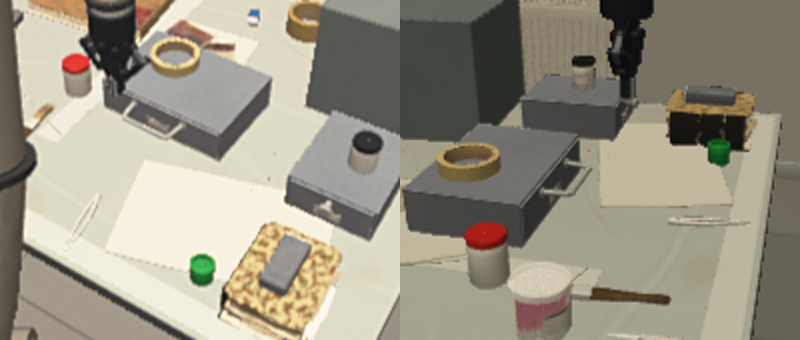

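```bash
python3 -c "
from bench import r
r.hand_in(); print(r.get_obs()['clock'])"
```

```text
the job is handed in; nothing more can be done
the job is handed in; nothing more can be done
```

The job is done and handed in at about 36 s of the 72 s allowed. I pulled the wide drawer open to its stop (about 129.6 mm of travel) and set the black loupe upright in its right part. Then I laid the lead weight on the album and pushed the drawer shut.

**Last checks:**
- **Weight:** it lies flat with its centre at about (0.465, -0.153), within about 3 mm of the album's middle. I pressed it down with up to 33 N at the wrist before letting go, which was more than it needed.
- **Album:** I did not measure it again after setting the weight down. In the last pictures it looks to be where it lay.
- **Wide drawer:** it met a firm stop (13 N push), with the bar back where it was at the start, 129–130 mm from the open position. The bar reads about 2 mm further in than the case's measured front would put it, which is within the measuring error.
- **Loupe:** it stood upright in the last picture taken with the drawer open. I could not see it after the drawer was shut. The push was slow, at most about 64 mm/s.
- **Other things:** the tape and the green look-alike measured within about 2 mm of their starting positions. The small jar, tweezers and narrow drawer's knob look undisturbed in the last pictures.

**Disagreement:** the gripper read 6.7 mm on the 9 mm bar and about 2 mm under the true size on the loupe and the weight. I took this as an offset in the reading.

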